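Change the vegetable slicer over from grating to slicing

TASK

Change the vegetable slicer over: pinch the two buttons on the cassette's grip together, lift the cassette out and rest it flat on the clear part of the cutting board, letting go. Then take it by the plain broad sides of its grip, without touching the buttons, and press it back into the slicer turned by half a turn, flat and fully home so that both catches snap out, with the slicing slot now away from the loop handle. Leave the food and the tub where they are.

Things in the scene. Friction and masses are not known exactly. Their poses are not given: they have to be found in the camera images.
- slicer: Grey vegetable slicer body fixed to the worktop: box 164 x 102 mm, frame top 57 mm high; origin under its centre on the worktop, z up. Steel loop handle (45 mm up) at its -x end, out to x = -124 mm; clear rounded bin at +x. The top has a recess 114 x 74 mm (x, y), 7 mm deep; sloped lead-ins at the recess's x ends rise to 65 mm above the worktop.
- slicer_seat (a point): Point at the centre of the recess floor, 50 mm above the worktop, axes as slicer: the cassette's origin comes here when it is fully home.
- keeper_left (a point): Steel keeper at the middle of the recess's +y side (another, mirrored, at -y), 32 mm along x, from 37 to 54 mm off the centre line, standing 26 mm above the recess floor: a flat lip, underside 15 mm above the floor, with a steep slope on top. The point is on the lip's inner lower edge.
- cassette: Loose white plate 110 x 70 x 8 mm (x, y, z), about 0.2 kg (varies), origin under its centre, z up. In its middle a grip block 26 mm (x) by 38 mm (y), top 58 mm above the underside; plain broad sides face +x and -x (26 mm apart), a black button sticks out at +y and at -y. Starts seated in the slicer, axes along the slicer's; 2 mm play all round in the recess. Ends turned 180 degrees about z.
- tongue_left (a point): Tip of the steel tongue that moves with the +y button (mirrored at -y): just above the plate, 9 to 13 mm above the underside, 40 mm from the centre. It sits under the keeper's lip. Buttons pressed in draw the tips back to 33 mm, so the cassette lifts straight out. Pressed down with the buttons free, the tongues ride down the slopes and snap under the lips: about 5 to 20 N in all.
- slot_end (a point): Centre of the cassette's slicing end (smooth steel with one black slot and a raised blade across it), on the plate's top, at x = -35 mm, z = 8 mm in the cassette's frame. At the start it is at the loop handle. The other end (+x) is the grater, with rows of small round teeth.
- grip (a point): Point inside the grip block 46 mm above the cassette's underside, on its centre line: the height at which to hold it. Fingertips reaching down to 27 mm above the underside clear the keepers.
- button_left (a joint): Travel of the button on the cassette's +y side, m: 0 out (catch engaged or free), 0.007 fully pressed in towards the centre. Spring: 1.6 N at rest, 4.4 N fully in. Past about 0.004 the catch is free.
- button_right (a joint): The same for the button on the -y side.
- button_left_face (a point): Centre of the outer face of the +y button (20 mm wide, 24 mm high, from 30 to 54 mm above the cassette's underside), 27 mm from the centre line when out, 20 mm when pressed in: 54 mm over both when out, 40 mm when in.
- button_right_face (a point): The same for the -y button.
- board: Wooden cutting board 300 x 220 x 18 mm (x, y, z) fixed to the worktop, origin under its centre, z up.
- board_clear (a point): Centre of the clear part of the board, on its top surface (18 mm above the worktop), at x = -60 mm in the board's frame; 80 mm around it the board is empty as far as its edges.
- tomato: Red tomato, 68 mm wide and 62 mm high with its stalk, on the board's far end; origin under its centre. Leave it alone.
- bread: Slice of dark bread 75 x 95 x 14 mm lying on the board's far end, origin under its centre. Leave it alone.
- radish: Radish 27 mm wide, 42 mm high with its stalk, standing on the board, origin under its centre. Leave it alone.
- tub: White lidded tub 84 mm wide, 68 mm high, standing on the worktop beyond and between slicer and board, origin under its centre. Leave it alone.
Things that resemble listed ones, but are neither listed nor needed, are in the scene too. What is shaped like the cassette but pink or purple is not meant.

How it is judged:
By the outcome, as a careful person would: the job done as asked, in the order asked, and still so for the second after the job is handed in, with the robot touching nothing.
It also fails if it takes over 62 s, if anything falls off the work surface, if the arm or the gripper's body presses on something with over 40 N, if the wrist force passes 120 N, or if a joint passes its speed limit or range.

ROBOT

A 6-joint arm with a two-finger parallel gripper is mounted at the origin on the work surface. World frame = base frame: x ahead of the robot, y to its left, z up, the work surface at z = 0. Lengths are in m, angles in rad, forces in N, time in s.
With the tool pointing down it reaches from about 0.275 to 0.825 m from the base axis. Payload 4.9 kg.
Tool frame: the origin (TCP) lies on the centre line of the jaws, within the pads' length; the fingertips stand 17 mm ahead of it and the grasp point (between the pads) lies 2 mm behind it; z points along the fingers, y is the line along which they close (so a half turn about z gives the same grasp; the last joint's range is limited). The gripper opens to 85 mm and grips with 20 to 120 N. Pads are 22 mm wide; open, the fingers measure 114 mm over their backs; the gripper's body (76 mm by 85 mm) begins 54 mm behind the grasp point. The pads swing forward as they close: fully open they stand 13 mm farther back than shut.
Start: joints at [-1.358, 0.326, -0.193, 1.052, 0, 1.437], TCP at [0.187, -0.517, 0.248] pointing down, gripper open.
Joint ranges: [-2.65, 2.65], [-0.97, 1.79], [-1.3, 1.35], [-1.93, 2.1], [-1.47, 1.37], [-3.14, 3.14]. Speed limits (rad/s): [2.57, 2.57, 3.14, 3.14, 3.14, 3.14].

INTERFACE

Orientations are given as a unit quaternion [x, y, z, w].
In Python, from station import * gives the robot as it stands.
- The arm moves only by the tool step_arm, never from a script. Its argument "deltas" is a list of rows, each a list of 3 entries, a list of its own where there are three numbers: the shift along the tool's x, y, z each as a share of 2 cm, from -1 to 1, then the turn about the tool's z as a share of 10 degrees, from -1 to 1, then the opening, from 0 (shut) to 1 (fully open). In form: [[[tx, ty, tz], roll, hand], ...]. A call has 1 to 12 rows; each row shifts and turns the commanded pose from where the row before left it, along the tool's axes as they then stand; what a row does not reach is not made up. A row lasts 1/8 s, in which the tool goes at most 62.5 mm and 10.7 degrees, less where a joint would pass 70% of its speed; a pose out of reach is approached as far as the arm can. A call with a number of a shift or a turn outside -1 to 1 is refused whole. A call with a gripper value outside its range is refused whole. The fingers move at their own pace and stop on an object; "force" is the grip in N (left out, the last holds). Time passes only in rows, so rows that do not move let the fingers close. It gives the time, the measured TCP pose, the force, the opening and the grip force at its end, in the units of the state.
- read_state(): the state, without advancing time (a new reading comes with each control period).
- capture(name): name is "scene" or "top" or "wrist"; returns (picture, depth): 420x560x3 uint8, red, green, blue; 420x560 float32, m along the optical axis (not along the pixel's ray), 0 where there is no reading.
- camera_info(name): a dict with "fx", "fy", "cx", "cy" (pixels), "origin" and "orientation" of the camera in the world. Camera axes: x right, y up, looking along -z (the intrinsics and any distortion apply to the point x, -y, -z); pixel columns grow to the right and rows downward; lengths in m; the calibration is good to about 2 mm. The wrist camera is an equidistant fisheye: a pixel r from the principal point sees the ray r / f radians off the axis. A picture is of the moment at which its call begins: read the wrist's pose just before it. camera_info takes no time and is no camera call; for the wrist camera it gives the pose at the moment of the call.
- job_done(): hands the job in; it is judged then, once.
The state is a dict: "time": time; "qpos": joint angles; "qd": joint speeds; "joint_torque": joint torques, N m; "tool_pos": TCP position; "eef_rot": TCP orientation; "force": force on the tool from outside, world axes, zero at the start; "wrist_torque": the same for the moment, N m; "finger_gap": opening from 0.0 (shut) to 1.0 (fully open); "gripper_force": force on a finger pad.
Only numpy, scipy, OpenCV 4.12 (cv2) and the standard library are available. Lean on these libraries where they do the work, as an engineer would, in place of code of your own. Each camera call takes 0.05 s, during which the arm holds its last target. There are 200 camera calls.

## Working session

There is one attempt and no reset: what is moved stays moved. The work goes in short steps, Python scripts to look and compute and a tool call to move; the robot and the scene stay as the last step left them, time stands still between calls to the robot, and variables do not carry over. Pictures are saved under pics/ and viewed, at most 10 in all, crops included, and the job is handed in when it is done.

Besides the shell and the picture viewer there is one more tool, called after "Emit:" by a JSON object that holds its "op" and its "data". step_arm: Moves the arm, as the interface text tells. Its arguments: {"type":"object","properties":{"deltas":{"type":"array","items":{"type":"array"}},"force":{"type":"number"}},"required":["deltas"]}

```bash
mkdir -p pics; ls; python3 - <<'E'
from station import *
import cv2, numpy as np
s=read_state();print({k:np.round(v,4).tolist() for k,v in s.items()})
for n in("top","scene"):
    p,d=capture(n);cv2.imwrite(f"pics/{n}0.png",p[...,::-1]);np.save(f"pics/{n}0.npy",d)
    print(n,camera_info(n))
E
```

```text
pics
{'time': 0.0, 'qpos': [-1.3582, 0.3269, -0.1936, 1.052, 0.0, 1.4366], 'qd': [0.0011, 0.001, 0.0004, -0.0018, -0.0, 0.001], 'joint_torque': [-0.002, -44.3395, 26.2443, 0.0154, -0.0003, -0.0], 'tool_pos': [0.1869, -0.5167, 0.2475], 'eef_rot': [0.985, 0.1725, -0.0, -0.0009], 'force': [0.1691, -0.3508, 0.2894], 'wrist_torque': [-0.0317, -0.0174, 0.0364], 'gripper_force': 0.0, 'finger_gap': 1.0027}
top {'fx': 482.020431962233, 'fy': 482.020431962233, 'cx': 287.66630185408485, 'cy': 203.77870089553534, 'origin': array([0.37084237, 0.06835241, 1.05025723]), 'orientation': array([-0.03772521,  0.05716591,  0.71252541, -0.69829536])}
scene {'fx': 533.5815794132045, 'fy': 533.5815794132045, 'cx': 277.31941309455675, 'cy': 211.1139861142077, 'origin': array([ 0.89474369, -0.64014167,  0.74324142]), 'orientation': array([0.41949092, 0.10902754, 0.21087577, 0.8761688 ])}
```

View pics/top0.png

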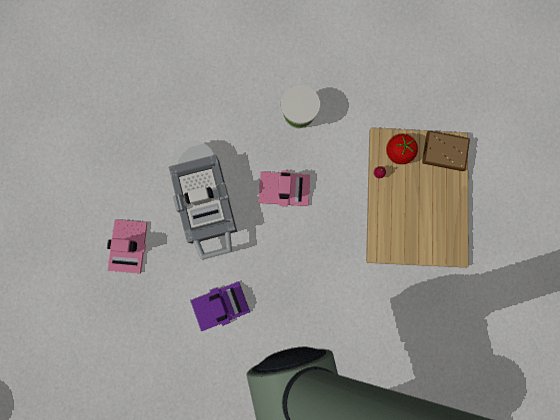

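View pics/scene0.png

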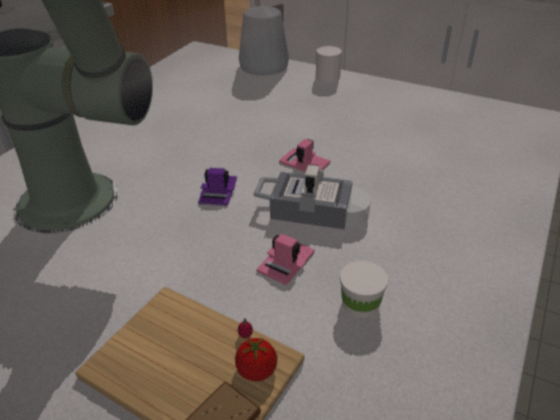

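Candidates in the top view: white cassette in the grey slicer (204,197), the wanted one; pink ones at (128,246) and (285,188), and a purple one at (220,306), are decoys. The board is at (420,197), with its clear part at the bottom (near the robot). I'll check with a crop and the point cloud.

```bash
cat > h.py <<'E'
from station import *
import cv2, numpy as np
from scipy.spatial.transform import Rotation as R
def cloud(d,ci):
    v,u=np.mgrid[:d.shape[0],:d.shape[1]]
    c=np.stack([(u-ci['cx'])/ci['fx']*d,-(v-ci['cy'])/ci['fy']*d,-d],-1)
    return c@R.from_quat(ci['orientation']).as_matrix().T+ci['origin']
def onplane(u,v,z,ci):
    r=R.from_quat(ci['orientation']).apply([(u-ci['cx'])/ci['fx'],-(v-ci['cy'])/ci['fy'],-1.])
    return ci['origin']+r*(z-ci['origin'][2])/r[2]
def proj(p,ci):
    c=R.from_quat(ci['orientation']).inv().apply(np.array(p)-ci['origin'])
    return ci['cx']+ci['fx']*c[...,0]/-c[...,2], ci['cy']-ci['fy']*c[...,1]/-c[...,2]
def rect(P):
    (c,wh,a)=cv2.minAreaRect((P[:,:2]*1000).astype(np.float32)); return np.round(c,1),np.round(wh,1),round(a,2)
E
python3 - <<'E'
from h import *
ci=camera_info("top");p=cv2.imread("pics/top0.png");d=np.load("pics/top0.npy");X=cloud(d,ci)
print("table z",np.median(X[300:330,100:180,2]))
def box(u0,u1,v0,v1,z0,z1):
    Y=X[v0:v1,u0:u1].reshape(-1,3);return Y[(Y[:,2]>z0)&(Y[:,2]<z1)]
print("board",rect(box(350,490,115,275,.012,.024)),np.median(box(380,460,200,250,.01,.03)[:,2]))
for z0,z1 in((.045,.07),(.053,.062),(.02,.07),(.095,.12)):
    b=box(160,245,135,262,z0,z1);print(z0,len(b),rect(b),b.mean(0).round(4))
hsv=cv2.cvtColor(p,cv2.COLOR_BGR2HSV)
a=p[135:265,150:260];b=cv2.resize(a,None,fx=4.5,fy=4.5,interpolation=cv2.INTER_CUBIC);cv2.imwrite("pics/crop.png",b)
E
```

```text
table z -0.0006917052363332177
board (array([ 523.3, -246.7]), array([219.4, 300.5]), 85.8) 0.01720292248282629
0.045 3874 (array([523.4, 219.2]), array([250.5, 108.1]), 13.37) [0.5142 0.2166 0.0564]
0.053 2881 (array([503.3, 213.8]), array([203.2, 106.8]), 13.58) [0.5192 0.2178 0.0571]
0.02 4489 (array([523.9, 219.3]), array([251.7, 108.1]), 13.8) [0.5256 0.2189 0.0543]
0.095 350 (array([521.3, 218.6]), array([26.3, 54.1]), 13.4) [0.5209 0.2177 0.1057]
```

View pics/crop.png

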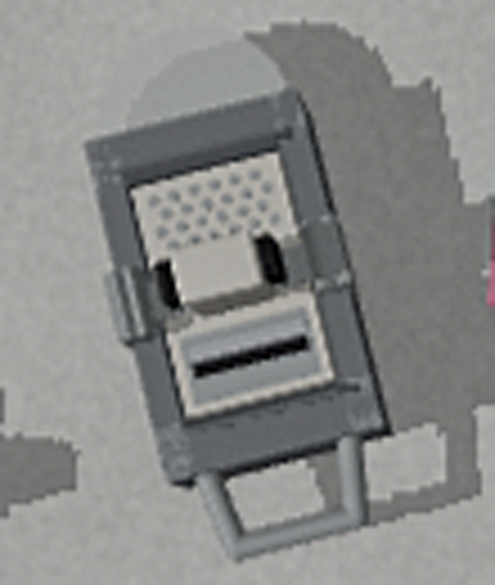

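The crop shows the white cassette seated in the grey slicer. The slot is at crop (250,357), towards the loop handle; the grater is at (215,205), the grip at (215,268), and the keepers are at (125,305) and (325,255).

```bash
cat >> h.py <<'E'
def go(x,y,z,yaw,s=None):
    s=s or read_state();M=R.from_quat(s['eef_rot']).as_matrix();yw=np.degrees(np.arctan2(M[1,0],M[0,0]))
    d=(np.array([x,y,z])-s['tool_pos']);dy=(yaw-yw+180)%360-180
    print("t",round(s['time'],2),"pos",np.round(s['tool_pos'],4),"yaw",round(yw,2),"tilt",np.round(M[:2,2],4),"F",np.round(s['force'],1),"gap",round(float(s['finger_gap']),3),"gf",round(float(s['gripper_force']),1),"q",np.round(s['qpos'],2))
    print("shift now-axes units",np.round(M.T@d/.02,2)," roll units",round(-dy/10,2))
    c,n=np.cos(np.radians(yaw)),np.sin(np.radians(yaw));N=np.array([[c,n,0],[n,-c,0],[0,0,-1]]);print("shift after-turn axes units",np.round(N.T@d/.02,2))
E
python3 - <<'E'
from h import *
ci=camera_info("top");d=np.load("pics/top0.npy");X=cloud(d,ci)
Y=X[135:262,160:245].reshape(-1,3);c=np.array([.5213,.2186]);a=np.radians(13.4)
L=(Y[:,:2]-c)@np.array([[np.cos(a),-np.sin(a)],[np.sin(a),np.cos(a)]])
def st(m,t):print(t,m.sum(),"x",np.round([L[m,0].min(),L[m,0].max()],4),"y",np.round([L[m,1].min(),L[m,1].max()],4),"mean",L[m].mean(0).round(4),"z",np.median(Y[m,2]).round(4))
z=Y[:,2]
st((z>.066)&(z<.08)&(L[:,1]>.03),"kL");st((z>.066)&(z<.08)&(L[:,1]<-.03),"kR")
st((z>.1),"grip");st((z>.106),"griptop")
m=(abs(z-.057)<.003)&(L[:,0]>-.08);st(m,"frame")
# edges: frame yaw by fitting +y / -y boundary
for s in(1,-1):
    E=[]
    for x in np.arange(-.07,.075,.006):
        k=(abs(L[:,0]-x)<.003)&(abs(z-.057)<.003)
        if abs(x)>.022 and k.any(): E.append((x,(s*L[k,1]).max()*s))
    E=np.array(E);f=np.polyfit(E[:,0],E[:,1],1);print("edge",s,np.degrees(f[0]),f[1])
go(.5213,.2186,.2475,193.4)
E
```

```text
kL 129 x [-0.0623  0.0166] y [0.0323 0.0541] mean [-0.0005  0.0455] z 0.0725
kR 111 x [-0.0153  0.0169] y [-0.0539 -0.0326] mean [ 0.0008 -0.0459] z 0.073
grip 368 x [-0.1812  0.0132] y [-0.1113  0.0265] mean [-0.019 -0.012] z 0.1067
griptop 218 x [-0.1812  0.0127] y [-0.1113  0.0236] mean [-0.0316 -0.0205] z 0.1079
frame 2506 x [-0.0799  0.0831] y [-0.0538  0.0529] mean [-0.0006 -0.0005] z 0.0571
edge 1 0.2502572149292381 0.050784059922705876
edge -1 0.42153336548430176 -0.05048396870607008
t 0.1 pos [ 0.1869 -0.5168  0.2476] yaw 19.87 tilt [-0.0003  0.0015] F [-0.7 -0.  -0.3] gap 0.996 gf 0.0 q [-1.36  0.33 -0.19  1.05  0.    1.44]
shift now-axes units [ 28.22 -28.9    0.05]  roll units -17.35
shift after-turn axes units [-24.79  31.89   0.  ]
```

Emit:
{"op": "step_arm", "data": {"deltas": [[[0,0,0],-1,1],[[0,0,0],-1,1],[[0,0,0],-1,1],[[0,0,0],-1,1],[[0,0,0],-1,1],[[0,0,0],-1,1],[[0,0,0],-1,1],[[0,0,0],-1,1],[[0,0,0],-1,1],[[0,0,0],-1,1],[[0,0,0],-1,1],[[0,0,0],-1,1]], "force": 30}}

```text
time: 1.6
tool_pos: [0.1869, -0.5169, 0.2478]
eef_rot: [0.34, 0.94, 0.0, -0.0]
force: [-0.3, 0.6, 0.9]
finger_gap: 1.001
gripper_force: 0.0
```

Emit:
{"op": "step_arm", "data": {"deltas": [[[0,0,0],-1,1],[[0,0,0],-1,1],[[0,0,0],-1,1],[[0,0,0],-1,1],[[0,0,0],-1,1],[[0,0,0],-0.35,1],[[-0.77,1,0],0,1],[[-0.77,1,0],0,1],[[-0.77,1,0],0,1],[[-0.77,1,0],0,1],[[-0.77,1,0],0,1],[[-0.77,1,0],0,1]]}}

```text
time: 3.1
tool_pos: [0.2492, -0.3781, 0.2479]
eef_rot: [-0.116, 0.993, 0.0, -0.0]
force: [0.1, -0.3, 1.2]
finger_gap: 1.003
gripper_force: 0.0
```

Emit:
{"op": "step_arm", "data": {"deltas": [[[-0.77,1,0],0,1],[[-0.77,1,0],0,1],[[-0.77,1,0],0,1],[[-0.77,1,0],0,1],[[-0.77,1,0],0,1],[[-0.77,1,0],0,1],[[-0.77,1,0],0,1],[[-0.77,1,0],0,1],[[-0.77,1,0],0,1],[[-0.77,1,0],0,1],[[-0.77,1,0],0,1],[[-0.77,1,0],0,1]]}}

```text
time: 4.6
tool_pos: [0.3734, -0.102, 0.2481]
eef_rot: [-0.116, 0.993, 0.0, -0.0]
force: [1.0, 0.6, 0.0]
finger_gap: 0.998
gripper_force: 0.0
```

Emit:
{"op": "step_arm", "data": {"deltas": [[[-0.77,1,0],0,1],[[-0.77,1,0],0,1],[[-0.77,1,0],0,1],[[-0.77,1,0],0,1],[[-0.77,1,0],0,1],[[-0.77,1,0],0,1],[[-0.77,1,0],0,1],[[-0.77,1,0],0,1],[[-0.77,1,0],0,1],[[-0.77,1,0],0,1],[[-0.77,1,0],0,1],[[-0.77,1,0],0,1]]}}

```text
time: 6.1
tool_pos: [0.4977, 0.1741, 0.2479]
eef_rot: [-0.116, 0.993, -0.0, -0.0]
force: [-0.3, 0.4, -0.3]
finger_gap: 0.998
gripper_force: 0.0
```

```bash
python3 - <<'E'
from h import *
go(.5213,.2186,.094,193.6)
ci=camera_info("wrist");print(ci);p,d=capture("wrist");cv2.imwrite("pics/w1.png",p[...,::-1])
E
```

```text
t 6.1 pos [0.4977 0.1741 0.2479] yaw -166.62 tilt [-0.0008 -0.0002] F [-0.3  0.4 -0.3] gap 0.998 gf 0.0 q [ 0.2   0.29 -0.25  1.04 -0.   -0.04]
shift now-axes units [-1.67  1.89  7.69]  roll units -0.02
shift after-turn axes units [-1.67  1.89  7.69]
{'fx': 325.19226210127806, 'fy': 325.19226210127806, 'cx': 282.7568886667456, 'cy': 208.31475643273862, 'origin': array([0.42942663, 0.15936337, 0.37401323]), 'orientation': array([-0.08630647, -0.10919022,  0.77659445,  0.6144345 ])}
```

View pics/w1.png

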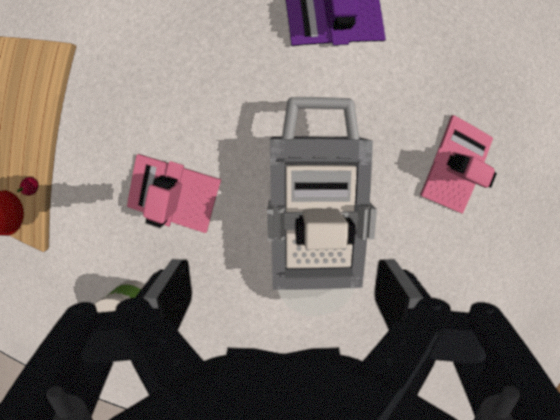

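The wrist view shows the white cassette at (320,230) in the slicer below the jaws, with its slot at (320,186) towards the loop handle. The jaws are at (165,295) and (400,295), and the decoys are off to the sides.

Emit:
{"op": "step_arm", "data": {"deltas": [[[-0.85,0.95,0],0,1],[[-0.82,0.94,0],0,1],[[0,0,1],0,1],[[0,0,1],0,1],[[0,0,1],0,1],[[0,0,1],0,1],[[0,0,1],0,1],[[0,0,1],0,1],[[0,0,0.8],0,1],[[0,0,0.45],0,1],[[0,0,0.44],0,1],[[0,0,0],0,1]]}}

```text
time: 7.65
tool_pos: [0.5212, 0.2177, 0.0941]
eef_rot: [-0.116, 0.993, -0.0, -0.0]
force: [-0.0, 0.1, -0.5]
finger_gap: 0.998
gripper_force: 0.0
```

```bash
python3 - <<'E'
from h import *
go(.5213,.2186,.094,193.6)
p,d=capture("wrist");cv2.imwrite("pics/w2.png",p[...,::-1])
E
```

```text
t 7.65 pos [0.5212 0.2177 0.0941] yaw -166.63 tilt [-0.0007 -0.0002] F [-0.   0.1 -0.5] gap 0.998 gf 0.0 q [ 0.27  0.5  -0.36  0.72 -0.    0.03]
shift now-axes units [-0.02  0.04  0.  ]  roll units -0.02
shift after-turn axes units [-0.02  0.04  0.  ]
```

View pics/w2.png

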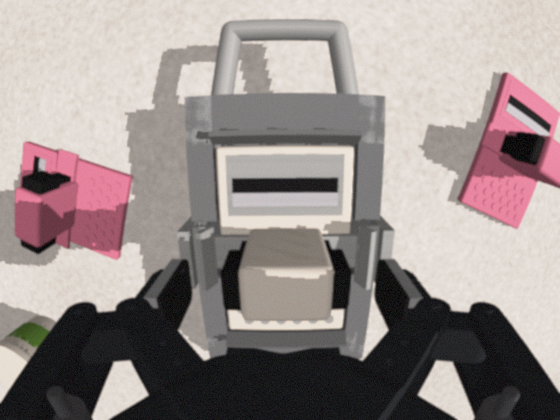

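The jaws at (165,295) and (400,295) are centred on the grip at (285,275) and outside the buttons. I'll close them.

Emit:
{"op": "step_arm", "data": {"deltas": [[[0,0.04,0],0,0],[[0,0,0],0,0],[[0,0,0],0,0],[[0,0,0],0,0],[[0,0,0],0,0],[[0,0,0],0,0],[[0,0,0],0,0],[[0,0,0],0,0]], "force": 30}}

```text
time: 8.7
tool_pos: [0.522, 0.2191, 0.0959]
eef_rot: [-0.117, 0.993, 0.0, 0.001]
force: [-1.1, 0.0, 7.5]
finger_gap: 0.441
gripper_force: 30.5
```

Emit:
{"op": "step_arm", "data": {"deltas": [[[0,0,-0.15],0,0],[[0,0,-0.3],0,0],[[0,0,-0.4],0,0],[[0,0,-0.5],0,0],[[0,0,-0.7],0,0]]}}

```text
time: 9.32
tool_pos: [0.521, 0.2185, 0.1361]
eef_rot: [-0.116, 0.993, -0.0, -0.0]
force: [-0.8, 0.3, -1.2]
finger_gap: 0.442
gripper_force: 30.4
```

```bash
python3 - <<'E'
from h import *
go(.4635,-.2423,.2,193.6)
p,d=capture("scene");cv2.imwrite("pics/s2.png",cv2.resize(p[100:260,200:420,::-1],None,fx=3,fy=3))
E
```

```text
t 9.32 pos [0.521  0.2185 0.1361] yaw -166.63 tilt [-0.0005 -0.0001] F [-0.8  0.3 -1.2] gap 0.442 gf 30.4 q [ 0.27  0.45 -0.31  0.81  0.    0.03]
shift now-axes units [  8.13 -21.75  -3.19]  roll units -0.02
shift after-turn axes units [  8.21 -21.72  -3.19]
```

View pics/s2.png

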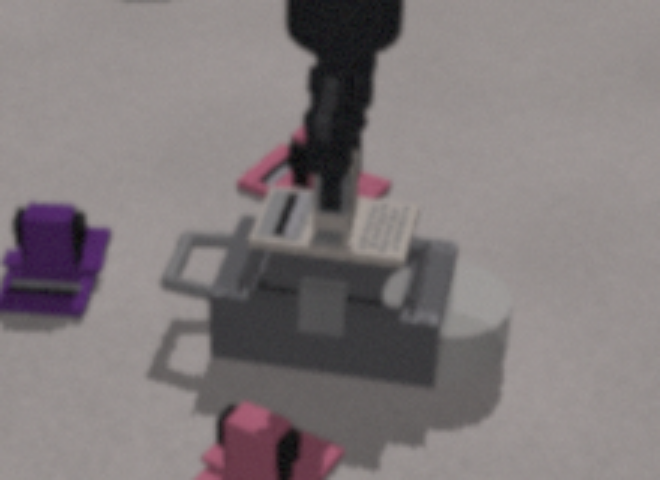

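The scene crop shows the cassette hanging level at (340,225), clear of the keepers. I'll raise it and carry it to the board.

Emit:
{"op": "step_arm", "data": {"deltas": [[[0,0,-0.8],0,0],[[0,0,-0.9],0,0],[[0.1,-0.3,-0.5],0,0],[[0.2,-0.6,0],0,0],[[0.37,-0.99,0],0,0],[[0.37,-0.99,0],0,0],[[0.37,-0.99,0],0,0],[[0.37,-0.99,0],0,0],[[0.37,-0.99,0],0,0],[[0.37,-0.99,0],0,0],[[0.37,-0.99,0],0,0],[[0.37,-0.99,0],0,0]]}}

```text
time: 10.88
tool_pos: [0.4973, 0.0299, 0.1787]
eef_rot: [-0.116, 0.993, -0.0, -0.001]
force: [-0.7, -0.7, -2.0]
finger_gap: 0.442
gripper_force: 30.6
```

Emit:
{"op": "step_arm", "data": {"deltas": [[[0.37,-0.99,0],0,0],[[0.37,-0.99,0],0,0],[[0.37,-0.99,0],0,0],[[0.37,-0.99,0],0,0],[[0.37,-0.99,0],0,0],[[0.37,-0.99,0],0,0],[[0.37,-0.99,0],0,0],[[0.37,-0.99,0],0,0],[[0.37,-0.99,0],0,0],[[0.37,-0.99,0],0,0],[[0.37,-0.99,0],0,0],[[0.37,-0.99,0],0,0]]}}

```text
time: 12.38
tool_pos: [0.4653, -0.221, 0.1787]
eef_rot: [-0.116, 0.993, 0.0, -0.001]
force: [0.2, 0.7, -2.0]
finger_gap: 0.437
gripper_force: 30.6
```

```bash
python3 - <<'E'
from h import *
go(.4635,-.2423,.072,193.4)
E
```

```text
t 12.38 pos [ 0.4653 -0.221   0.1787] yaw -166.7 tilt [-0.0018  0.0007] F [ 0.2  0.7 -2. ] gap 0.437 gf 30.6 q [-0.59  0.32 -0.39  0.86 -0.   -0.82]
shift now-axes units [ 0.33 -1.02  5.33]  roll units -0.01
shift after-turn axes units [ 0.34 -1.01  5.33]
```

Emit:
{"op": "step_arm", "data": {"deltas": [[[0.2,-0.6,0.5],0,0],[[0.1,-0.3,1],0,0],[[0,0,1],0,0],[[0,0,1],0,0],[[0,0,1],0,0],[[0,0,0.5],0,0],[[0,0,0.2],0,0],[[0,0,0.1],0,0],[[0,0,0],0,0]]}}

```text
time: 13.5
tool_pos: [0.4658, -0.2389, 0.0739]
eef_rot: [-0.116, 0.993, -0.0, 0.0]
force: [-0.4, -0.1, -3.0]
finger_gap: 0.442
gripper_force: 30.6
```

Emit:
{"op": "step_arm", "data": {"deltas": [[[0,0,0.2],0,0],[[0,0,0.15],0,0],[[0,0,0],0,0]]}}

```text
time: 13.88
tool_pos: [0.4653, -0.2386, 0.0662]
eef_rot: [-0.116, 0.993, 0.0, -0.0]
force: [-0.5, 0.2, -1.9]
finger_gap: 0.441
gripper_force: 30.6
```

Emit:
{"op": "step_arm", "data": {"deltas": [[[0,0,0.1],0,0],[[0,0,0.1],0,0],[[0,0,0],0,0]]}}

```text
time: 14.25
tool_pos: [0.4656, -0.2388, 0.0638]
eef_rot: [-0.116, 0.993, -0.0, 0.0]
force: [-3.5, 1.1, 11.4]
finger_gap: 0.442
gripper_force: 32.7
```

Emit:
{"op": "step_arm", "data": {"deltas": [[[0,0,-0.06],0,0],[[0,0,0],0,1],[[0,0,0],0,1],[[0,0,0],0,1],[[0,0,0],0,1],[[0,0,-0.5],0,1],[[0,0,-1],0,1],[[0,0,-1],0,1],[[0,0,-1],0,1],[[0,0,-1],0,1],[[0,0,-0.5],0,1]]}}

```text
time: 15.62
tool_pos: [0.4661, -0.2391, 0.1654]
eef_rot: [-0.116, 0.993, -0.001, 0.001]
force: [-1.0, 0.3, 0.4]
finger_gap: 1.001
gripper_force: 0.0
```

```bash
python3 - <<'E'
from h import *
go(.4653,-.2388,.0625,103.4)
ci=camera_info("top");p,d=capture("top");cv2.imwrite("pics/t3.png",p[...,::-1]);np.save("pics/t3.npy",d)
p,d=capture("wrist");cv2.imwrite("pics/w3.png",p[...,::-1])
a=cv2.imread("pics/t3.png")[120:280,350:490]
cv2.imwrite("pics/c3.png",np.hstack([cv2.resize(a,(368,420)),p[:,100:500,::-1]]))
E
```

```text
t 15.62 pos [ 0.4661 -0.2391  0.1654] yaw -166.63 tilt [ 0.0019 -0.0013] F [-1.   0.3  0.4] gap 1.001 gf 0.0 q [-0.61  0.35 -0.39  0.83  0.   -0.85]
shift now-axes units [0.04 0.03 5.14]  roll units 9.0
shift after-turn axes units [ 0.02 -0.04  5.14]
```

View pics/c3.png

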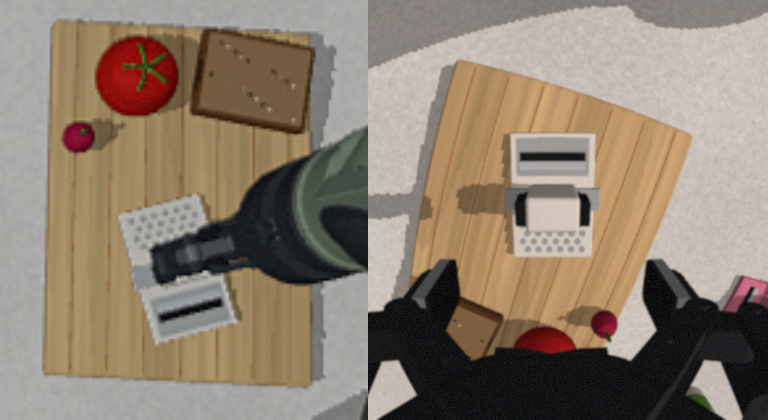

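The pictures show the cassette flat on the clear board: top crop (180,265), with the slot at (190,312) towards the robot. The food is untouched. I'll measure its pose now.

```bash
python3 - <<'E'
from h import *
ci=camera_info("top");d=np.load("pics/t3.npy");X=cloud(d,ci);Y=X[180:265,380:450].reshape(-1,3)
p=cv2.imread("pics/t3.png")[180:265,380:450].reshape(-1,3)
hsv=cv2.cvtColor(p[None],cv2.COLOR_BGR2HSV)[0]
c=np.array([.4656,-.2388]);a=np.radians(13.4)
L=(Y[:,:2]-c)@np.array([[np.cos(a),-np.sin(a)],[np.sin(a),np.cos(a)]])
m=(Y[:,2]>.0215)&(Y[:,2]<.032);k=m&(abs(L[:,0])<.07)&(abs(L[:,1])<.05)
print(k.sum(),L[k].min(0),L[k].max(0),np.median(Y[k,2]))
def edges(ax,s,rng):
    E=[]
    for t in rng:
        q=k&(abs(L[:,1-ax]-t)<.0025)
        if q.sum()>5:E.append((t,s*(s*L[q,ax]).max()))
    E=np.array(E);f=np.polyfit(E[:,0],E[:,1],1);f2=np.median(E[:,1]-f[0]*E[:,0]);print("edge",ax,s,len(E),np.degrees(f[0]).round(2),f2.round(4),np.std(E[:,1]-np.polyval(f,E[:,0])).round(4))
edges(0,1,np.arange(-.025,.03,.004));edges(0,-1,np.arange(-.025,.03,.004))
edges(1,1,np.r_[np.arange(-.05,-.02,.004),np.arange(.022,.05,.004)]);edges(1,-1,np.arange(-.05,-.02,.004))
# wrist grip-top from wrist depth
ci=camera_info("wrist");s=read_state();p,d=capture("wrist")
v,u=np.mgrid[:420,:560];x=u-ci['cx'];y=v-ci['cy'];r=np.hypot(x,y)+1e-9;t=r/ci['fx'];tt=np.tan(t)
C=np.stack([x/r*tt*d,-y/r*tt*d,-d],-1)@R.from_quat(ci['orientation']).as_matrix().T+ci['origin']
for n,z0,z1,w in(("grip",.07,.082,.05),("plate",.023,.031,.075)):
    mm=(C[...,2]>z0)&(C[...,2]<z1)&(np.hypot(C[...,0]-c[0],C[...,1]-c[1])<w)&(d>0)
    l=(C[mm][:,:2]-c)@np.array([[np.cos(a),-np.sin(a)],[np.sin(a),np.cos(a)]])
    print(n,mm.sum(),rect(C[mm]),"local",l.min(0).round(4),l.max(0).round(4),"z",np.median(C[mm][:,2]).round(4))
E
```

```text
1207 [-0.06855358 -0.04060734] [0.0669224  0.04597183] 0.02566927388546536
edge 0 1 14 -3.27 0.0544 0.0038
edge 0 -1 14 -5.7 -0.0555 0.0048
edge 1 1 16 -2.38 0.0362 0.0034
edge 1 -1 8 -1.05 -0.0353 0.0014
grip 2527 (array([ 463. , -237.9]), array([25.4, 54.2]), 13.5) local [-0.0151 -0.0257] [0.0104 0.0285] z 0.0761
plate 6890 (array([ 463.4, -237.5]), array([109.5,  79.8]), 13.31) local [-0.0566 -0.0381] [0.0529 0.0417] z 0.0269
```

Jaw centring and the top view agree on the cassette at about (0.4655, -0.2385), yaw 13.4°. The wrist view is within 2 mm. I'll turn 90° and grasp the broad sides.

Emit:
{"op": "step_arm", "data": {"deltas": [[[0,0,0.25],1,1],[[0,0,0.25],1,1],[[0,0,0.25],1,1],[[0,0,0.25],1,1],[[0,0,0.25],1,1],[[0,0,0.25],1,1],[[0,0,0.25],1,1],[[0,0,0.25],1,1],[[0,0,0.25],1,1],[[0,0,0],0,1]]}}

```text
time: 17.02
tool_pos: [0.4646, -0.2381, 0.1175]
eef_rot: [0.619, 0.785, -0.0, -0.001]
force: [-0.1, -0.2, 0.0]
finger_gap: 0.998
gripper_force: 0.0
```

```bash
python3 - <<'E'
from h import *
go(.4655,-.2386,.0625,103.4)
E
```

```text
t 17.02 pos [ 0.4646 -0.2381  0.1175] yaw 103.48 tilt [-0.0021  0.0014] F [-0.1 -0.2  0. ] gap 0.998 gf 0.0 q [-0.62  0.41 -0.44  0.72 -0.    0.72]
shift now-axes units [-0.04  0.04  2.75]  roll units 0.01
shift after-turn axes units [-0.03  0.04  2.75]
```

Emit:
{"op": "step_arm", "data": {"deltas": [[[-0.03,0.04,0.8],0,1],[[0,0,0.9],0,1],[[0,0,0.7],0,1],[[0,0,0.35],0,1],[[0,0,0],0,1],[[0,0,0],0,1]]}}

```text
time: 17.77
tool_pos: [0.4668, -0.2394, 0.0641]
eef_rot: [0.62, 0.785, 0.0, 0.0]
force: [0.1, 0.3, -1.1]
finger_gap: 0.998
gripper_force: 0.0
```

```bash
python3 - <<'E'
from h import *
for i in range(3):
    go(.4655,-.2386,.0625,103.4); p,d=capture("wrist")
cv2.imwrite("pics/w4.png",p[...,::-1])
E
```

```text
t 17.77 pos [ 0.4668 -0.2394  0.0641] yaw 103.38 tilt [ 0.0007 -0.0005] F [ 0.1  0.3 -1.1] gap 0.998 gf 0.0 q [-0.61  0.48 -0.49  0.6  -0.    0.72]
shift now-axes units [ 0.05 -0.05  0.08]  roll units -0.0
shift after-turn axes units [ 0.05 -0.05  0.08]
t 17.82 pos [ 0.4668 -0.2394  0.0642] yaw 103.38 tilt [ 0.0009 -0.0006] F [-0.6  0.6  0.8] gap 0.996 gf 0.0 q [-0.61  0.48 -0.49  0.6  -0.    0.72]
shift now-axes units [ 0.06 -0.06  0.09]  roll units -0.0
shift after-turn axes units [ 0.05 -0.06  0.09]
t 17.88 pos [ 0.4668 -0.2394  0.0642] yaw 103.38 tilt [ 0.001  -0.0007] F [0.3 0.6 0.6] gap 0.996 gf 0.0 q [-0.61  0.48 -0.49  0.6   0.    0.72]
shift now-axes units [ 0.05 -0.06  0.09]  roll units -0.0
shift after-turn axes units [ 0.05 -0.06  0.09]
```

View pics/w4.png

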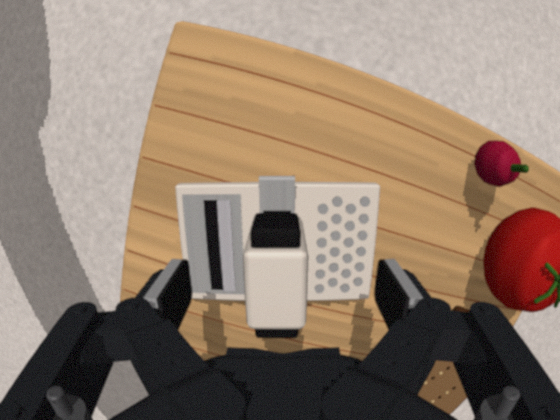

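The jaws straddle the plain broad sides of the grip (275,290), with the buttons at (275,230) and (275,332) outside the pads.

Emit:
{"op": "step_arm", "data": {"deltas": [[[0.05,-0.05,0.07],0,0.5],[[0,0,0],0,0.3],[[0,0,0],0,0],[[0,0,0],0,0],[[0,0,0],0,0],[[0,0,0],0,0],[[0,0,0],0,0],[[0,0,0],0,0]], "force": 80}}

```text
time: 18.92
tool_pos: [0.4654, -0.2386, 0.0625]
eef_rot: [0.62, 0.785, -0.0, 0.0]
force: [0.1, -0.8, 4.8]
finger_gap: 0.292
gripper_force: 79.4
```

```bash
python3 - <<'E'
from h import *
go(.4655,-.2386,.0625,103.4)
E
```

```text
t 18.93 pos [ 0.4654 -0.2386  0.0625] yaw 103.37 tilt [ 0.0004 -0.0005] F [ 0.1 -0.8  4.8] gap 0.292 gf 79.4 q [-0.61  0.48 -0.5   0.59 -0.    0.72]
shift now-axes units [-0.  0.  0.]  roll units -0.0
shift after-turn axes units [-0.  0.  0.]
```

Emit:
{"op": "step_arm", "data": {"deltas": [[[0,0,-0.3],0,0],[[0,0,-0.7],0,0],[[0,0,-1],0,0],[[0,0,-1],0,0],[[0,0,-1],-0.5,0],[[0,0,-1],-1,0],[[0,0,-0.7],-1,0],[[0,0,0],-1,0],[[0,0,0],-1,0],[[0,0,0],-1,0],[[0,0,0],-1,0],[[0,0,0],-1,0]]}}

```text
time: 20.42
tool_pos: [0.465, -0.2382, 0.1768]
eef_rot: [0.011, 1.0, 0.0, 0.0]
force: [-1.1, -0.4, -2.5]
finger_gap: 0.294
gripper_force: 78.7
```

Emit:
{"op": "step_arm", "data": {"deltas": [[[0,0,0],-1,0],[[0,0,0],-1,0],[[0,0,0],-1,0],[[0,0,0],-1,0],[[0,0,0],-1,0],[[0,0,0],-1,0],[[0,0,0],-1,0],[[0,0,0],-1,0],[[0,0,0],-1,0],[[0,0,0],-1,0],[[0,0,0],-0.5,0],[[0,0,0],0,0]]}}

```text
time: 21.92
tool_pos: [0.4651, -0.2382, 0.1767]
eef_rot: [0.784, -0.62, 0.0, -0.0]
force: [0.0, -0.6, -1.5]
finger_gap: 0.29
gripper_force: 78.7
```

```bash
python3 - <<'E'
from h import *
go(.5215,.2187,.18,283.6)
E
```

```text
t 21.93 pos [ 0.4651 -0.2382  0.1767] yaw -76.69 tilt [0.0001 0.0001] F [ 0.  -0.6 -1.5] gap 0.29 gf 78.7 q [-0.61  0.34 -0.37  0.86  0.   -2.42]
shift now-axes units [-21.58  -8.    -0.16]  roll units -0.03
shift after-turn axes units [-21.54  -8.11  -0.16]
```

Emit:
{"op": "step_arm", "data": {"deltas": [[[-0.5,-0.19,0],-0.03,0],[[-0.95,-0.36,0],0,0],[[-0.95,-0.36,0],0,0],[[-0.95,-0.36,0],0,0],[[-0.95,-0.36,0],0,0],[[-0.95,-0.36,0],0,0],[[-0.95,-0.36,0],0,0],[[-0.95,-0.36,0],0,0],[[-0.95,-0.36,0],0,0],[[-0.95,-0.36,0],0,0],[[-0.95,-0.36,0],0,0],[[-0.95,-0.36,0],0,0]]}}

```text
time: 23.42
tool_pos: [0.4937, -0.0039, 0.1763]
eef_rot: [0.787, -0.618, -0.0, -0.0]
force: [-0.3, 0.2, -1.4]
finger_gap: 0.292
gripper_force: 78.7
```

Emit:
{"op": "step_arm", "data": {"deltas": [[[-0.95,-0.36,0],0,0],[[-0.95,-0.36,0],0,0],[[-0.95,-0.36,0],0,0],[[-0.95,-0.36,0],0,0],[[-0.95,-0.36,0],0,0],[[-0.95,-0.36,0],0,0],[[-0.95,-0.36,0],0,0],[[-0.95,-0.36,0],0,0],[[-0.95,-0.36,0],0,0],[[-0.95,-0.36,0],0,0],[[-0.5,-0.15,0],0,0],[[0,0,0],0,0]]}}

```text
time: 24.92
tool_pos: [0.5197, 0.2067, 0.1761]
eef_rot: [0.787, -0.618, 0.0, 0.0]
force: [-0.6, 0.2, -1.7]
finger_gap: 0.288
gripper_force: 78.7
```

```bash
python3 - <<'E'
from h import *
go(.5215,.2187,.12,283.6)
p,d=capture("wrist");cv2.imwrite("pics/w5.png",p[...,::-1])
go(.5215,.2187,.12,283.6)
E
```

```text
t 24.93 pos [0.5197 0.2067 0.1761] yaw -76.27 tilt [-0.0002 -0.0003] F [-0.6  0.2 -1.7] gap 0.288 gf 78.7 q [ 0.25  0.4  -0.28  0.89 -0.   -1.56]
shift now-axes units [-0.56 -0.23  2.81]  roll units 0.01
shift after-turn axes units [-0.56 -0.23  2.81]
t 24.98 pos [0.5196 0.2061 0.1761] yaw -76.31 tilt [-0.0004 -0.0006] F [ 0.5 -0.3 -1.6] gap 0.294 gf 78.7 q [ 0.25  0.4  -0.28  0.89 -0.   -1.56]
shift now-axes units [-0.59 -0.24  2.8 ]  roll units 0.01
shift after-turn axes units [-0.59 -0.24  2.81]
```

View pics/w5.png

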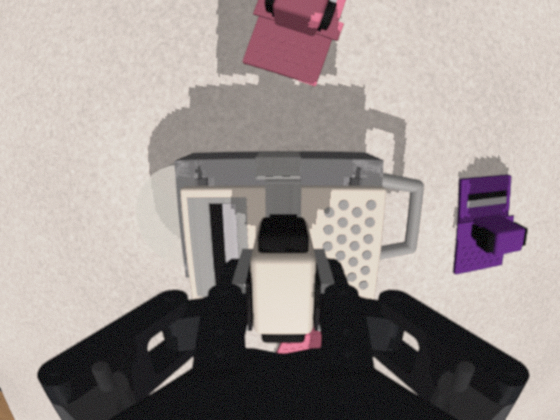

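The wrist view shows the slot (215,240) now on the side away from the loop handle (400,215), with the grater nearest the handle. I'll align and lower it.

Emit:
{"op": "step_arm", "data": {"deltas": [[[-0.3,-0.12,0.5],0,0],[[-0.28,-0.12,0.9],0,0],[[0,0,0.7],0,0],[[0,0,0.3],0,0],[[0,0,0],0,0],[[0,0,0],0,0]]}}

```text
time: 25.72
tool_pos: [0.5221, 0.2185, 0.1287]
eef_rot: [0.786, -0.618, 0.0, -0.0]
force: [0.2, -0.2, -2.0]
finger_gap: 0.296
gripper_force: 78.7
```

```bash
python3 - <<'E'
from h import *
go(.5215,.2187,.094,283.6)
E
```

```text
t 25.73 pos [0.5221 0.2185 0.1287] yaw -76.34 tilt [0.0007 0.0002] F [ 0.2 -0.2 -2. ] gap 0.296 gf 78.7 q [ 0.27  0.46 -0.32  0.79 -0.   -1.54]
shift now-axes units [-0.02  0.03  1.73]  roll units 0.01
shift after-turn axes units [-0.02  0.02  1.73]
```

Emit:
{"op": "step_arm", "data": {"deltas": [[[0,0,0.3],0,0],[[0,0,0.3],0,0],[[0,0,0.3],0,0],[[0,0,0],0,0]]}}

```text
time: 26.22
tool_pos: [0.5211, 0.2184, 0.1095]
eef_rot: [0.786, -0.618, -0.0, 0.001]
force: [-0.2, 0.2, -1.1]
finger_gap: 0.292
gripper_force: 78.7
```

Emit:
{"op": "step_arm", "data": {"deltas": [[[0,0,0.15],0,0],[[0,0,0.15],0,0],[[0,0,0],0,0]]}}

```text
time: 26.6
tool_pos: [0.5224, 0.2187, 0.1047]
eef_rot: [0.786, -0.618, 0.0, -0.001]
force: [0.6, 0.5, 1.4]
finger_gap: 0.288
gripper_force: 79.2
```

Emit:
{"op": "step_arm", "data": {"deltas": [[[0,0,0.15],0,0],[[0,0,0.1],0,0],[[0,0,0],0,0]]}}

```text
time: 26.98
tool_pos: [0.522, 0.2186, 0.1]
eef_rot: [0.786, -0.618, 0.0, -0.0]
force: [-1.3, -0.0, 1.0]
finger_gap: 0.289
gripper_force: 79.4
```

Emit:
{"op": "step_arm", "data": {"deltas": [[[0,0,0.1],0,0],[[0,0,0.1],0,0],[[0,0,0],0,0]]}}

```text
time: 27.35
tool_pos: [0.521, 0.2182, 0.0947]
eef_rot: [0.786, -0.618, -0.0, 0.001]
force: [-1.3, -0.7, -0.2]
finger_gap: 0.292
gripper_force: 78.8
```

Emit:
{"op": "step_arm", "data": {"deltas": [[[0,0,0.07],0,0],[[0,0,0.03],0,0],[[0,0,0],0,0]]}}

```text
time: 27.72
tool_pos: [0.521, 0.2182, 0.0945]
eef_rot: [0.786, -0.618, -0.0, 0.0]
force: [-5.7, -2.4, 14.7]
finger_gap: 0.29
gripper_force: 81.0
```

Emit:
{"op": "step_arm", "data": {"deltas": [[[0,0,0.06],0,0],[[0,0,0],0,0],[[0,0,0],0,0]]}}

```text
time: 28.1
tool_pos: [0.521, 0.2182, 0.0945]
eef_rot: [0.786, -0.618, 0.0, 0.0]
force: [-9.8, -3.8, 23.6]
finger_gap: 0.292
gripper_force: 82.2
```

Emit:
{"op": "step_arm", "data": {"deltas": [[[0,0,-0.1],0,0],[[0,0,0],0,1],[[0,0,0],0,1],[[0,0,0],0,1],[[0,0,0],0,1],[[0,0,-0.4],0,1],[[0,0,-1],0,1],[[0,0,-1],0,1],[[0,0,-1],0,1],[[0,0,-1],0,1],[[0,0,-1],0,1],[[0,0,-1],0,1]]}}

```text
time: 29.6
tool_pos: [0.5217, 0.2185, 0.2234]
eef_rot: [0.786, -0.618, 0.0, -0.0]
force: [0.7, 0.9, -0.2]
finger_gap: 0.998
gripper_force: 0.0
```

Emit:
{"op": "step_arm", "data": {"deltas": [[[1,0,0],0,1],[[1,0,0],0,1],[[1,0,0],0,1],[[1,0,0],0,1],[[1,0,0],0,1],[[1,0,0],0,1],[[1,0,0],0,1],[[1,0,0],0,1],[[1,0,0],0,1],[[1,0,0],0,1],[[1,0,0],0,1],[[0,0,0],0,1]]}}

```text
time: 31.1
tool_pos: [0.5741, 0.0032, 0.222]
eef_rot: [0.786, -0.619, 0.0, -0.0]
force: [-0.3, -0.5, 0.5]
finger_gap: 1.001
gripper_force: 0.0
```

```bash
python3 - <<'E'
from h import *
go(.5215,.2187,.094,283.6)
ci=camera_info("top");p,d=capture("top");q,_=capture("scene");X=cloud(d,ci)
Y=X[135:262,160:245].reshape(-1,3);c=np.array([.5213,.2186]);a=np.radians(13.4)
L=(Y[:,:2]-c)@np.array([[np.cos(a),-np.sin(a)],[np.sin(a),np.cos(a)]]);z=Y[:,2]
m=(z>.1)&(np.hypot(*L.T)<.04);print("grip x",L[m,0].min(),L[m,0].max(),"y",L[m,1].min(),L[m,1].max(),"top z",np.median(z[m&(z>.104)]),np.median(z[m&(abs(L[:,1])<.015)]))
for s in(1,-1):
    k=(s*L[:,0]>.02)&(s*L[:,0]<.05)&(abs(L[:,1])<.03);print("plate z",s,np.median(z[k]))
d0=np.load("pics/top0.npy");X0=cloud(d0,ci)
Y0=X0[135:262,160:245].reshape(-1,3);L0=(Y0[:,:2]-c)@np.array([[np.cos(a),-np.sin(a)],[np.sin(a),np.cos(a)]])
for s in(1,-1):
    k=(s*L0[:,0]>.02)&(s*L0[:,0]<.05)&(abs(L0[:,1])<.03);print("plate z before",s,np.median(Y0[k,2]))
m=(Y0[:,2]>.1)&(np.hypot(*L0.T)<.04);print("grip before y",L0[m,1].min(),L0[m,1].max(),np.median(Y0[m&(abs(L0[:,1])<.015),2]))
A=cv2.resize(p[120:270,150:310],(480,450));B=cv2.resize(q[130:270,240:340],(320,450))
cv2.imwrite("pics/fin.png",np.hstack([A,B])[...,::-1])
E
```

```text
t 31.1 pos [0.5741 0.0032 0.222 ] yaw -76.45 tilt [0.0001 0.    ] F [-0.3 -0.5  0.5] gap 1.001 gf 0.0 q [-0.12  0.39 -0.17  1.01  0.   -1.93]
shift now-axes units [-11.09   0.03   6.4 ]  roll units -0.01
shift after-turn axes units [-11.09   0.02   6.4 ]
grip x -0.01178105764173659 0.01515109760019584 y -0.02715126628213095 0.026681194306601805 top z 0.10708413896392477 0.10713389407848217
plate z 1 0.05813257609713374
plate z -1 0.057641966200353834
plate z before 1 0.05762009397631551
plate z before -1 0.058237408621157116
grip before y -0.02686091849750806 0.026473578052076837 0.10709794615049228
```

View pics/fin.png

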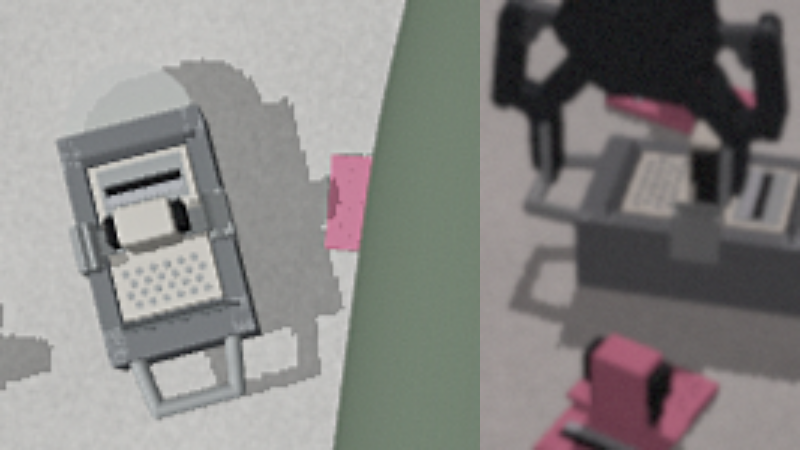

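The cassette is home: its height matches the start, the buttons are out at 54 mm, and the slot (140,180) is away from the handle (195,380).

```bash
python3 -c "
from station import *
print(job_done())"
```

```text
the job is handed in; nothing more can be done
None
```

I handed the job in at about 31 s of the 62 s allowed: the cassette is back in the slicer turned half a turn, with the slot away from the loop handle. The last camera readings put it flat, at its starting height to within 1 mm, with both buttons fully out. I did not tug it to test the catches.

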